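# Dress the float medallions with their silver ornaments

### The arm

A 6-joint arm with a two-finger parallel gripper is mounted at the origin on the work surface. World frame = base frame: x ahead of the robot, y to its left, z up, the work surface at z = 0. Lengths are in m, angles in rad, forces in N, time in s.
With the tool pointing down it reaches from about 0.275 to 0.825 m from the base axis. Payload 4.9 kg.
Tool frame: the origin (TCP) lies midway between the tips of the shut fingers; the grasp point (between the pads) lies 19 mm behind it (grip_point_offset is the distance from the TCP to the grasp point, in m); z points along the fingers, y is the line along which they close (so a half turn about z gives the same grasp; the last joint's range is limited). The gripper opens to 85 mm and grips with 20 to 120 N. Pads are 22 mm wide; open, the fingers measure 114 mm over their backs; the gripper's body (76 mm by 85 mm) begins 54 mm behind the grasp point. The pads swing forward as they close: fully open they stand 13 mm farther back than shut.
Start: joints at [-1.337, 0.326, -0.193, 1.052, 0, 1.437], TCP at [0.198, -0.513, 0.231] pointing down, gripper open.
Joint ranges: [-2.65, 2.65], [-0.97, 1.79], [-1.3, 1.35], [-1.93, 2.1], [-1.47, 1.37], [-3.14, 3.14]. Speed limits (rad/s): [2.57, 2.57, 3.14, 3.14, 3.14, 3.14].

### API

Orientations are given as a rotation vector (axis times angle).
In Python, from cell import * gives the robot as it stands. Calls block until the motion is done:
- movep(position, orientation): joint-space move of the TCP to a pose.
- move_l(position, velocity=0.15, rot=None, until_force=None): straight line of the TCP; rot=None keeps the orientation; velocity is the mean speed in m/s. With until_force (N) it stops when the force on the tool has changed by that much, and returns True; else False.
- set_joints(angles): joint-space move.
- let_go() and grab(newtons=None): open the fingers fully, or close them until they stop; newtons is the grip in N (None keeps the last).
- sleep(seconds).
- ik(position, orientation): joint angles nearest the present ones, or None.
- get_state(): the state.
- grab_frame(name): name is "side" or "top" or "wrist"; returns a dict with "img" (480x640x3 uint8, red, green, blue), "fx", "fy", "cx", "cy" (pixels), "cam_to_world" (4x4, takes a point from camera to world coordinates); the wrist camera has in their place "T_tool_cam" (4x4, takes a point from camera to tool coordinates, whose origin is the TCP and whose axes are the flange's). Camera axes: x right, y down, z forward; pixel columns grow to the right and rows downward; lengths in m; the calibration is good to about 2 mm. A picture is of the moment at which its call begins: read the wrist's pose just before it. There is no depth.
A pose or a line that the arm cannot do raises MotionError and nothing moves.
- sign_off(): hands the job in; it is judged then, once.
Trained networks look in the newest picture that a camera, given by its name, has taken for a name from the list of things; names that differ only in an ending like _2 or _b are one class to them, and where a whole thing is asked for, a point or a joint stands for the part that bears it (a point fixed in the world has none). Each returns a list of dicts, best first, with "score" (0 to 1); they miss things now and then, are a little off and sometimes report something else, mostly with a low value. They report only what shows in the picture. A call takes as long as a camera call. They do not tell look-alikes from the thing itself.
- spot_in(camera, name): "centre" ([column, row] in pixels, amid what is visible of it).
- silhouettes(camera, name): "mask" (480x640 bool, what is visible of it) and "centre" ([column, row] in pixels, amid what is visible of it).
- tip_of(camera, name): "centre" ([column, row] in pixels: a listed point, or the origin of a listed thing).
The state is a dict: "clock": time; "q": joint angles; "joint_velocities": joint speeds; "tau": joint torques, N m; "position": TCP position; "eef_rot": TCP orientation; "contact_force": force on the tool from outside, world axes, zero at the start; "wrist_torque": the same for the moment, N m; "finger_gap": opening from 0.0 (shut) to 1.0 (fully open); "grasp_force": force on a finger pad.
Only numpy, scipy, OpenCV 4.12 (cv2) and the standard library are available. Lean on these libraries where they do the work, as an engineer would, in place of code of your own. Each camera call takes 0.05 s, during which the arm holds its last target. There are 200 camera calls.

### The job

On the float-decoration bench, put each of the four silver ornaments (larger star, smaller star, round boss, lozenge) onto the red medallion whose gold outline has its shape and size, turned to match so that it lies flat on the red, face up, wholly inside the outline. Set them down rather than drop them, and leave the glue gun and the scissors where they lie.

Things in the scene. Friction and masses are not known exactly. Their poses are not given: they have to be found in the camera images.
- large_star: Larger five-pointed silver star, plastic, about 90 g. Loose, face up. Origin: centre of its underside, z up. Points 50 mm from the centre (95 mm across), one along x, the rest every 72 deg, all alike. Rim 3 mm thick, ridges up to 13 mm. In the middle a round red glass stone 32 mm across, straight-sided up to 24 mm, top 30 mm: grip it, fingertips at least 13 mm above the underside.
- small_star: Smaller five-pointed silver star, plastic, about 50 g. Loose, face up. Origin: centre of its underside, z up. Points 34 mm from the centre (65 mm across), one along x, the rest every 72 deg, all alike. Rim 3 mm thick, ridges up to 12 mm. In the middle a round red glass stone 24 mm across, straight-sided up to 24 mm, top 30 mm: grip it, fingertips at least 13 mm above the underside.
- round_boss: Round silver boss, 64 mm across, plastic, about 80 g. Loose, face up. Origin: centre of its underside, z up. Flange 5 mm thick, shoulder up to 12 mm; its yaw does not matter. In the middle a round red glass stone 32 mm across, straight-sided up to 24 mm, top 30 mm: grip it, fingertips at least 13 mm above the underside.
- lozenge: Silver lozenge (diamond shape), 104 mm long along x, 60 mm wide along y, ends alike, plastic, about 80 g. Loose, face up. Origin: centre of its underside, z up. Rim 3 mm thick, ridges up to 13 mm. In the middle an oblong red glass stone, 38 mm along x, 24 mm along y (close the fingers along y), straight-sided up to 24 mm, top 30 mm: grip it, fingertips at least 13 mm above the underside.
- medallion_large_star: Red medallion fixed face up on the bench: disc 140 mm across, 6 mm thick, gold rim. Round gold beading (5 mm wide, top 10.5 mm above the bench) on its face outlines a big star, 8 mm larger all round than the larger star, points blunt (59 mm from the centre to their inside), one point along x, the rest every 72 deg. Origin: centre of its underside, z up; the red floor is 6 mm above it.
- medallion_small_star: Red medallion fixed face up on the bench: disc 140 mm across, 6 mm thick, gold rim. Round gold beading (5 mm wide, top 10.5 mm above the bench) on its face outlines a small star, 8 mm larger all round than the smaller star, points blunt (43 mm from the centre to their inside), one point along x, the rest every 72 deg. Origin: centre of its underside, z up; the red floor is 6 mm above it.
- medallion_round_boss: Red medallion fixed face up on the bench: disc 140 mm across, 6 mm thick, gold rim. Round gold beading (5 mm wide, top 10.5 mm above the bench) on its face outlines a circle, 80 mm inside, for the round boss. Origin: centre of its underside, z up; the red floor is 6 mm above it.
- medallion_lozenge: Red medallion fixed face up on the bench: disc 140 mm across, 6 mm thick, gold rim. Round gold beading (5 mm wide, top 10.5 mm above the bench) on its face outlines a lozenge, 8 mm larger all round than the lozenge ornament, its long way along x, ends blunt. Origin: centre of its underside, z up; the red floor is 6 mm above it.
- scissors: Scissors with black handles, about 180 mm long, 80 mm over the handles and 11 mm high, lying loose between the medallions and ornaments. Origin near the pivot, on the bench. To be left alone.
- glue_gun: Blue glue gun lying on its side, about 200 mm long and 130 mm wide over the handle, 40 mm high, loose. Origin under the middle of its barrel, on the bench. To be left alone.
Not all that is in view belongs to the job. Leave any green look-alike of the small_star alone. What is shaped like the round_boss but orange is not meant.

How it is judged:
By the outcome, as a careful person would: the job done as asked, in the order asked, and still so for the second after the job is handed in, with the robot touching nothing.
It also fails if it takes over 93 s, if anything falls off the work surface, if the arm or the gripper's body presses on something with over 40 N, if the wrist force passes 120 N, or if a joint passes its speed limit or range.

## Working session

There is one attempt and no reset: what is moved stays moved. The work goes in short steps, each a Python script; the robot and the scene stay as the last script left them, time stands still between calls to the robot, and variables do not carry over. Pictures are saved under pics/ and viewed, at most 14 in all, crops included, and the job is handed in when it is done.

```bash
ls; mkdir -p pics; python3 - <<'E'
from cell import *
import cv2
for n in("top","side"):
    f=grab_frame(n); cv2.imwrite(f"pics/{n}0.png",f["img"][:,:,::-1]); print(n,f["fx"],f["cx"],f["cy"],f["cam_to_world"])
names=["large_star","small_star","round_boss","lozenge","scissors","glue_gun"]
for n in names+["medallion_"+k for k in names[:4]]:
    print(n,[(d["score"],[round(float(c)) for c in d["centre"]]) for d in tip_of("top",n)][:5])
print(get_state())
E
```

```text
pics
top 554.0365918333301 319.63912760094803 232.8566512771606 [[-0.0981106  -0.97503622  0.1991951   0.29951396]
 [-0.99517165  0.09556638 -0.02237107  0.05230085]
 [ 0.00277625 -0.20042815 -0.97970447  1.31078078]
 [ 0.          0.          0.          1.        ]]
side 584.7840692472025 336.14319980099765 229.57395412975984 [[-0.99579404 -0.03346496  0.08528965  0.43608333]
 [-0.08988368  0.53720384 -0.83864949  1.18849851]
 [-0.01775256 -0.84278831 -0.53795233  0.74920909]
 [ 0.          0.          0.          1.        ]]
large_star [(0.59, [498, 227])]
small_star [(0.82, [163, 257]), (0.72, [117, 249])]
round_boss [(0.96, [391, 191])]
lozenge [(0.89, [466, 300])]
scissors [(0.8, [194, 206])]
glue_gun [(0.87, [460, 163])]
medallion_large_star [(0.72, [270, 196]), (0.56, [376, 264])]
medallion_small_star [(0.66, [297, 287])]
medallion_round_boss [(0.73, [209, 330])]
medallion_lozenge [(0.91, [375, 264])]
{'clock': 0.6, 'q': array([-1.33721300e+00,  3.26153217e-01, -1.92626200e-01,  1.05194931e+00,
        8.19738039e-06,  1.43658665e+00]), 'joint_velocities': array([ 0.00113954,  0.00060294, -0.00246292,  0.00127016, -0.00190926,
        0.00018034]), 'tau': array([-1.10951361e-03, -4.43095279e+01,  2.62643158e+01,  1.58450548e-03,
       -2.49485684e-04, -1.10994840e-06]), 'position': array([ 0.19777072, -0.51324136,  0.23129637]), 'eef_rot': array([3.08855514e+00, 5.74464870e-01, 1.81339380e-05]), 'contact_force': array([-0.57735393,  0.55095866, -0.28821332]), 'wrist_torque': array([0.04974236, 0.00877298, 0.01406006]), 'grasp_force': 0.0, 'finger_gap': 1.004667791410113}
```

View pics/top0.png

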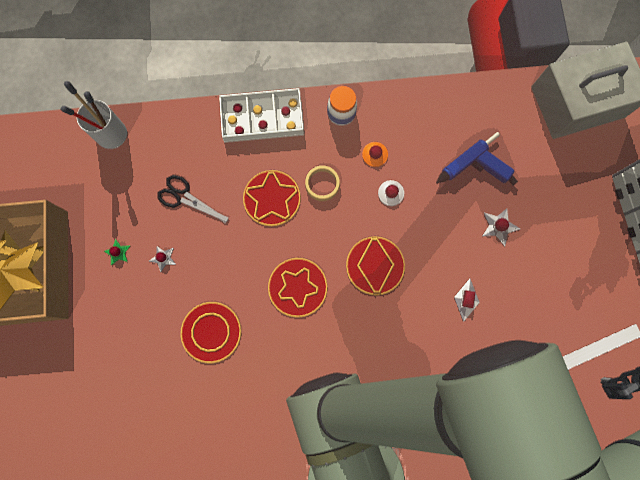

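```bash
python3 - <<'E'
import cv2
a=cv2.imread("pics/top0.png")[110:370,80:560]
cv2.imwrite("pics/top0c.png",cv2.resize(a,(800,433),interpolation=cv2.INTER_CUBIC))
E
```

```text
(no output)
```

View pics/top0c.png

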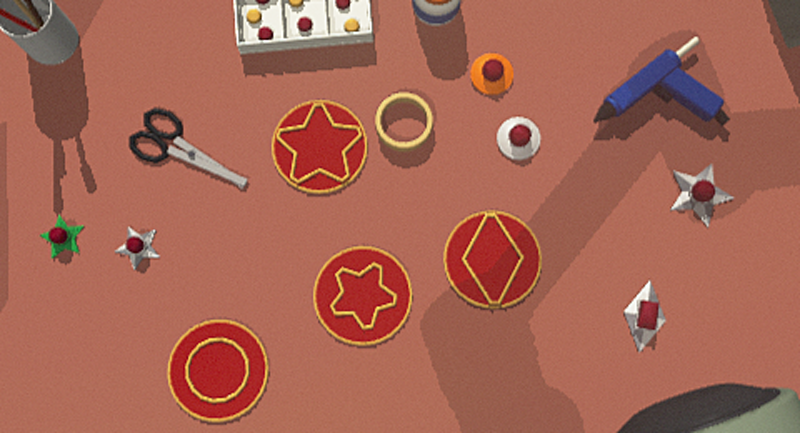

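The top view shows these look-alikes:
- **Small star:** silver at (163,257), green at (117,249). I take the silver one at (163,257).
- **Boss:** silver-white at (391,191), orange at (375,153). I take the silver one at (391,191).

The enlarged crop confirms both by colour. The other things are:
- **Ornaments:** large star (498,227), lozenge (466,300).
- **Medallions:** large star (270,196), small star (297,287), circle (209,330), lozenge (375,264).

Next I'll get close wrist views.

```bash
cat > h.py <<'E'
from cell import *
import numpy as np, cv2
from scipy.spatial.transform import Rotation as R
PX=dict(large_star=(498,227),small_star=(163,257),round_boss=(391,191),lozenge=(466,300),
 medallion_large_star=(270,196),medallion_small_star=(297,287),medallion_round_boss=(209,330),medallion_lozenge=(375,264))
def ray(f,T,uv,z):
    d=T[:3,:3]@[(uv[0]-f["cx"])/f["fx"],(uv[1]-f["cy"])/f["fy"],1]
    return T[:3,3]+d*(z-T[2,3])/d[2]
def down(psi):  # tool z down, tool y (closing line) at world angle psi
    y=np.array([np.cos(psi),np.sin(psi),0]); z=np.array([0,0,-1.]); x=np.cross(y,z)
    return R.from_matrix(np.c_[x,y,z]).as_rotvec()
def wrist():
    s=get_state(); f=grab_frame("wrist"); T=np.eye(4)
    T[:3,:3]=R.from_rotvec(s["eef_rot"]).as_matrix(); T[:3,3]=s["position"]
    return f,T@f["T_tool_cam"]
def rectify(img,f,T,c,z,half=.08,s=.0004):
    """metric patch: column=+x world, row=+y world, centred on c at height z"""
    n=int(2*half/s); K=np.array([[f["fx"],0,f["cx"]],[0,f["fy"],f["cy"]],[0,0,1]])
    M=np.array([[s,0,c[0]-half],[0,s,c[1]-half],[0,0,z],[0,0,1]])
    H=K@np.linalg.inv(T)[:3]@M
    return cv2.warpPerspective(img,H,(n,n),flags=cv2.INTER_LINEAR|cv2.WARP_INVERSE_MAP)
def moments(m,c,k,half=.08,s=.0004):
    v,u=np.nonzero(m); x=c[0]-half+u*s; y=c[1]-half+v*s
    o=np.array([x.mean(),y.mean()]); w=((x-o[0])+1j*(y-o[1]))
    return o,np.angle((w**k).mean())/k,len(x)*s*s*1e6
E
python3 - <<'E'
from h import *
f=grab_frame("top");T=f["cam_to_world"]
for n,p in PX.items():
    q=ray(f,T,p,.01); print(n,q[:2].round(3),round(np.hypot(q[0],q[1]),3))
f=grab_frame("wrist"); print(f["fx"],f["cx"],f["cy"],f["T_tool_cam"].round(4))
for p in ((515,180),(440,183),(323,195),(228,220)): print(p, ray(grab_frame("top"),T,p,0).round(3))
E
```

```text
large_star [ 0.536 -0.406] 0.672
small_star [0.542 0.398] 0.673
round_boss [ 0.651 -0.161] 0.67
lozenge [ 0.371 -0.303] 0.479
medallion_large_star [0.667 0.134] 0.68
medallion_small_star [0.44  0.088] 0.449
medallion_round_boss [0.361 0.3  ] 0.469
medallion_lozenge [ 0.476 -0.101] 0.487
397.4977172072167 316.16629164384494 245.6162606057774 [[ 2.000e-04 -9.516e-01 -3.073e-01  7.930e-02]
 [ 1.000e+00  1.000e-04  2.000e-04  7.000e-04]
 [-2.000e-04 -3.073e-01  9.516e-01 -1.417e-01]
 [ 0.000e+00  0.000e+00  0.000e+00  1.000e+00]]
(515, 180) [ 0.651 -0.47   0.   ]
(440, 183) [ 0.662 -0.285  0.   ]
(323, 195) [0.659 0.005 0.   ]
(228, 220) [0.619 0.24  0.   ]
```

```bash
cat > look.py <<'E'
from h import *
f=grab_frame("top");T=f["cam_to_world"]
import pickle
D={}
for n in ["lozenge","large_star","round_boss","medallion_lozenge","medallion_small_star","medallion_round_boss","small_star","medallion_large_star"]:
    c=ray(f,T,PX[n],.01)[:2]
    movep([c[0]-.079,c[1],.2],down(-np.pi/2))
    w,W=wrist(); s=silhouettes("wrist",n)
    D[n]=(c,w,W,s); print(n,[(x["score"],x["centre"]) for x in s],get_state()["clock"])
pickle.dump(D,open("D.pkl","wb"))
rows=[np.hstack([rectify(D[n][1]["img"],D[n][1],D[n][2],D[n][0],.006 if "med" in n else .002)[::2,::2] for n in list(D)[i:i+4]]) for i in (0,4)]
cv2.imwrite("pics/rect.png",np.vstack(rows)[:,:,::-1])
E
python3 look.py
```

```text
lozenge [(0.72, [318.8, 112.1])] 1.975
large_star [(0.93, [322.6, 109.4])] 2.875
round_boss [(0.94, [273.5, 6.9]), (0.64, [314.9, 115.7])] 4.025
medallion_lozenge [(0.91, [312.5, 115.6])] 4.8917
medallion_small_star [(0.78, [312.9, 107.6])] 9.7667
medallion_round_boss [(0.64, [316.5, 116.4])] 10.7667
small_star [(0.7, [306.2, 115.5]), (0.69, [171.3, 81.9])] 11.7083
medallion_large_star [(0.63, [319.1, 111.3])] 12.9333
```

View pics/rect.png

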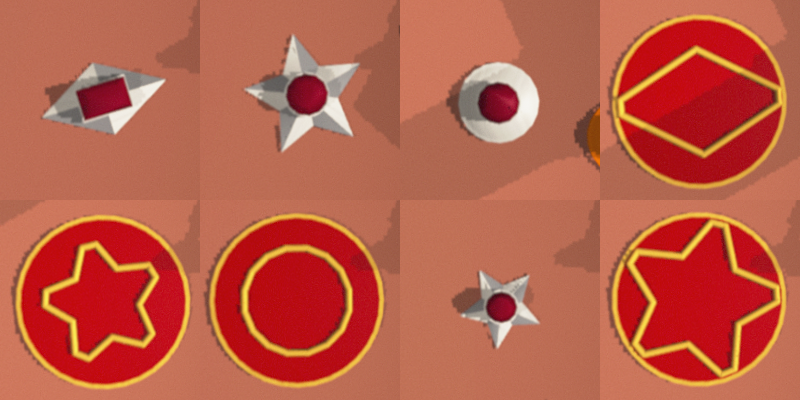

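The wrist patches show all eight targets clearly: silver ornaments with red stones, and four outlines that match the names. Next I'll fit position and yaw.

```bash
cat > fit.py <<'E'
from h import *
import pickle
D=pickle.load(open("D.pkl","rb"))
K={"large_star":5,"small_star":5,"lozenge":2,"round_boss":1}
def hsv(n,z):
    c,f,T,s=D[n]; return cv2.cvtColor(rectify(f["img"],f,T,c,z),cv2.COLOR_RGB2HSV)
def comp(m):
    m=cv2.morphologyEx(m.astype(np.uint8),cv2.MORPH_OPEN,np.ones((3,3)))
    _,l,st,ce=cv2.connectedComponentsWithStats(m,connectivity=4)
    return l==l[200,200] if m[200,200] else l==1+np.argmin(np.hypot(*(ce[1:]-200).T)+1e4*(st[1:,4]<500))
P={};tiles=[]
for n in D:
    c=D[n][0]
    if "med" in n:
        k=K[n[10:]]; h=hsv(n,.008); m=comp(((h[:,:,0]<7)|(h[:,:,0]>172))&(h[:,:,1]>200))
        o,a,A=moments(m,c,k)
        d=cv2.morphologyEx((h[:,:,1]>185).astype(np.uint8),cv2.MORPH_OPEN,np.ones((15,15))); od,_,Ad=moments(d,c,1)
        print(n,o.round(4),np.degrees(a).round(1),round(A),"disc",od.round(4),round(Ad))
    else:
        k=K[n]; h=hsv(n,.002); b=(h[:,:,1]<85)&(h[:,:,2]>60); r=((h[:,:,0]<4)|(h[:,:,0]>168))&(h[:,:,1]>185)
        m=comp(cv2.morphologyEx((b|r).astype(np.uint8),cv2.MORPH_CLOSE,np.ones((5,5))))
        o,a,A=moments(m,c,k)
        s=min(D[n][3],key=lambda s:np.hypot(s["centre"][0]-316,s["centre"][1]-115))["mask"].astype(np.uint8)*255
        m2=rectify(s,D[n][1],D[n][2],c,.002)>127; o2,a2,A2=moments(m2,c,k)
        h3=hsv(n,.025); r3=comp(((h3[:,:,0]<4)|(h3[:,:,0]>168))&(h3[:,:,1]>170)); o3,a3,A3=moments(r3,c,k)
        print(n,o.round(4),np.degrees(a).round(1),round(A),"net",o2.round(4),np.degrees(a2).round(1),round(A2),"stone",o3.round(4),np.degrees(a3).round(1),round(A3))
    P[n]=(o,a); v=rectify(D[n][1]["img"],D[n][1],D[n][2],c,.005).copy()
    cs,_=cv2.findContours(m.astype(np.uint8),0,1); cv2.drawContours(v,cs,-1,(0,255,255),1)
    q=((o-c+.08)/.0004); cv2.line(v,tuple(int(i) for i in q),tuple(int(i) for i in q+100*np.array([np.cos(a),np.sin(a)])),(0,0,255),2); tiles.append(v[::2,::2])
pickle.dump(P,open("P.pkl","wb"))
cv2.imwrite("pics/fit.png",np.vstack([np.hstack(tiles[:4]),np.hstack(tiles[4:])])[:,:,::-1])
E
python3 fit.py
```

```text
lozenge [ 0.3737 -0.304 ] -16.5 3200 net [ 0.3739 -0.3044] -17.1 3082 stone [ 0.3737 -0.3042] -17.1 756
large_star [ 0.5413 -0.4098] -30.7 3803 net [ 0.5413 -0.4103] -30.4 3738 stone [ 0.5413 -0.4098] 10.8 636
round_boss [ 0.649  -0.1588] 161.4 3316 net [ 0.6491 -0.1592] -173.8 3191 stone [ 0.6492 -0.1588] -161.8 630
medallion_lozenge [ 0.4754 -0.0996] -4.5 4944 disc [ 0.4752 -0.0996] 12349
medallion_small_star [0.442  0.0896] -32.3 3508 disc [0.4418 0.0895] 12366
medallion_round_boss [0.3578 0.2997] -78.8 4628 disc [0.3575 0.2997] 12670
small_star [0.5426 0.4032] 23.3 1784 net [0.5429 0.4032] 23.7 1694 stone [0.5427 0.4034] 19.5 328
medallion_large_star [0.6656 0.1328] -3.7 6220 disc [0.6653 0.1327] 11610
```

View pics/fit.png

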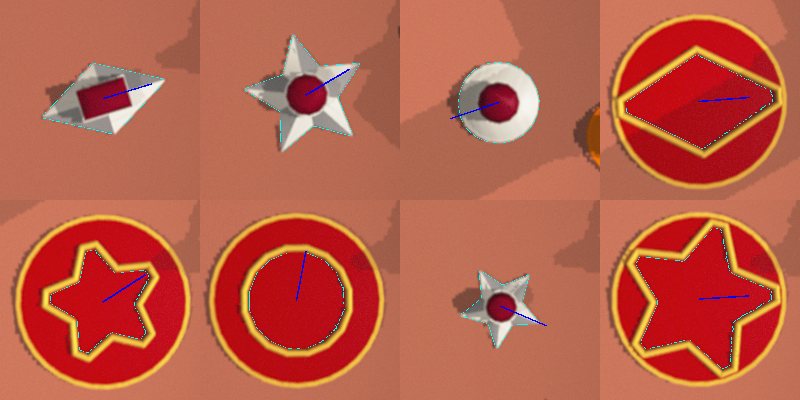

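Fits from three independent methods agree to within a millimetre. I'll start with the lozenge, which is the tightest grasp.

```bash
cat > pp.py <<'E'
from h import *
import pickle
P=pickle.load(open("P.pkl","rb"))
SYM={"large_star":72,"small_star":72,"lozenge":180,"round_boss":360}
def run(n,zg=.0145,hi=.10):
    (o,a),(om,am)=P[n],P["medallion_"+n]; s=np.radians(SYM[n])
    d=0 if n=="round_boss" else (am-a+s/2)%s-s/2
    best=None; q0=get_state()["q"]
    for b in ([a+np.pi/2,a-np.pi/2] if n=="lozenge" else [-np.pi/2,np.pi/2]):
        q1=ik([*o,hi],down(b)); q2=ik([*om,hi],down(b+d))
        if q1 is None or q2 is None: continue
        q1,q2=np.array(q1),np.array(q2); c=abs(q1-q0).max()+abs(q2-q1).max()
        if best is None or c<best[0]: best=(c,b)
    print(n,"cost,psi,d",best,np.degrees(d)); b=best[1]
    let_go() if get_state()["finger_gap"]<.95 else None
    movep([*o,hi],down(b)); move_l([*o,zg],.12); grab(40); g=get_state()
    print("grip",g["finger_gap"],g["grasp_force"],g["position"],g["contact_force"])
    move_l([*o,hi],.12); g=get_state(); print("lift",g["finger_gap"],g["grasp_force"],g["clock"])
    if g["finger_gap"]<.1: return
    movep([*om,hi],down(b+d)); move_l([*om,zg+.012],.12); sleep(.2)
    hit=move_l([*om,zg+.003],.025,until_force=4); g=get_state()
    print("set",hit,g["position"],g["contact_force"])
    let_go(); move_l([*om,hi],.15); print("clock",get_state()["clock"])
def check(n):
    om=P["medallion_"+n][0]; movep([om[0]-.079,om[1],.2],down(-np.pi/2)); w,W=wrist()
    cv2.imwrite(f"pics/chk_{n}.png",rectify(w["img"],w,W,om,.009)[:,:,::-1]); print("clock",get_state()["clock"])
E
python3 -c "
from pp import *
run('lozenge');check('lozenge')"
```

```text
lozenge cost,psi,d (np.float64(2.969781848847112), np.float64(1.2825998928653208)) 11.981781863865406
grip 0.2683434712826293 39.61797058582306 [ 0.37388724 -0.3042014   0.01492783] [-1.00411961  1.07548464  6.2311154 ]
lift 0.263954250557845 39.24400806427002 17.3833
set True [ 0.47604361 -0.09977676  0.02093871] [-0.54083521  0.56168092  6.59825308]
clock 20.8833
clock 23.4667
```

View pics/chk_lozenge.png

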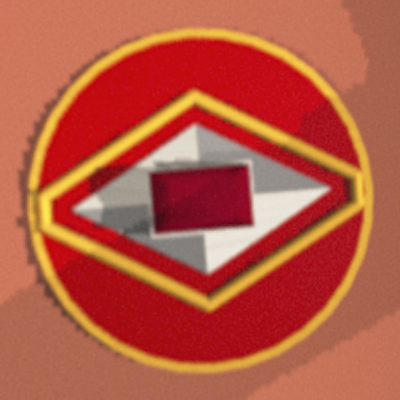

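The lozenge lies flat and centred inside its outline, with its stone near (202,197) in the patch. I'll carry on with the other three.

```bash
python3 -c "
from pp import *
for n in ['round_boss','large_star','small_star']: run(n)
for n in ['small_star','large_star','round_boss']: check(n)
f=[cv2.imread(f'pics/chk_{n}.png')[::2,::2] for n in ['small_star','large_star','round_boss']]
cv2.imwrite('pics/chk3.png',np.hstack(f))
cv2.imwrite('pics/top1.png',grab_frame('top')['img'][:,:,::-1])
"
```

```text
round_boss cost,psi,d (np.float64(3.9537389692724623), 1.5707963267948966) 0.0
grip 0.34204682373770423 39.3063086271286 [ 0.64942302 -0.15889904  0.0152409 ] [-0.68102226  1.12509371  4.90220345]
lift 0.3466876056009957 39.56573188304901 28.3417
set True [0.35781552 0.29978911 0.02056202] [ 0.03145547 -0.05185896 -1.04335133]
clock 32.825
large_star cost,psi,d (np.float64(2.1406994309141902), 1.5707963267948966) 26.963618491235177
grip 0.34917898238950773 39.36480760574341 [ 0.54164085 -0.41019902  0.01525318] [0.23137081 0.6627099  4.25084505]
lift 0.34986591600281 39.54549729824066 37.7
set True [0.66630581 0.13289821 0.02123881] [-0.12811531 -0.11102227  5.41508972]
clock 42.25
small_star cost,psi,d (np.float64(1.6922260527465276), 1.5707963267948966) 16.380448453018708
grip 0.25293091208242074 39.0783566236496 [0.54287048 0.40346755 0.01505761] [-0.04724058 -0.03364317  3.1847681 ]
lift 0.25488314679006624 39.161744713783264 45.725
set True [0.44268468 0.08960903 0.02096102] [-1.14375747 -0.44666329  6.36799854]
clock 49.575
clock 52.0417
clock 53.0
clock 54.3667
```

View pics/chk3.png

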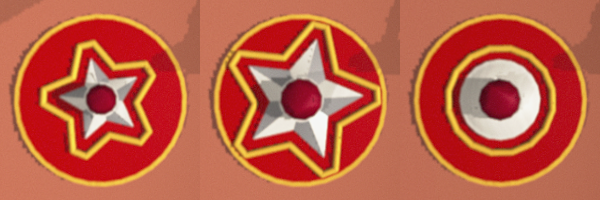

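View pics/top1.png

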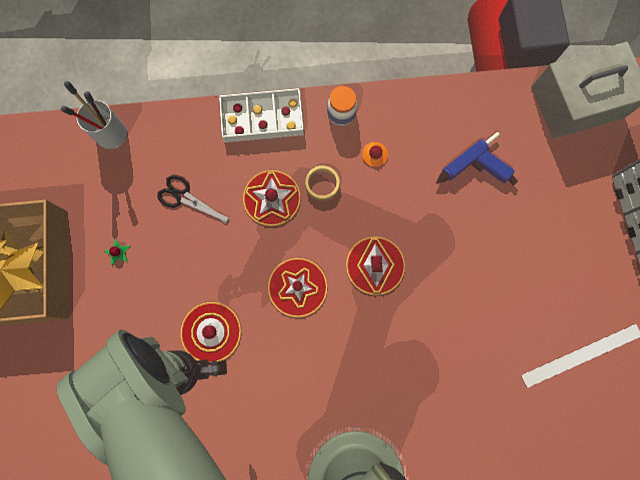

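All four ornaments sit centred and aligned inside their outlines, at patch centres (100,100), (300,98) and (498,98). In the top view the scissors (194,206), glue gun (480,160), green star and orange boss have not moved.

```bash
python3 -c "
from cell import *
print(sign_off())"
```

```text
the job is handed in; nothing more can be done
None
```

All four silver ornaments are set down inside their matching outlines, and the job was handed in at about 54 s, with the scissors, glue gun and look-alikes left where they lay.

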